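# Eject the base plate of the patty press for washing

### The arm

A 6-joint arm with a two-finger parallel gripper is mounted at the origin on the work surface. World frame = base frame: x ahead of the robot, y to its left, z up, the work surface at z = 0. Lengths are in mm, angles in degrees, forces in N, time in s.
With the tool pointing down it reaches from about 300 to 850 mm from the base axis. Payload 4.2 kg.
Tool frame: the origin (TCP) lies on the centre line of the jaws, within the pads' length; the fingertips stand env.nose_length ahead of it and the grasp point (between the pads) lies 2 mm behind it (env.nose_length is the distance from the TCP to the fingertips, in mm); z points along the fingers, y is the direction in which the jaws open and shut (so a half turn about z gives the same grasp; the last joint's range is limited). The gripper opens to 91 mm and grips with 3 to 60 N. Pads are 32 mm wide; open, the fingers measure 118 mm over their backs; the gripper's body (76 mm by 178 mm) begins 60 mm behind the grasp point.
Start: joints at [-74.141, 18.312, 89.639, -0, 72.044, -1.146], TCP at [168.169, -549.877, 192.376] pointing down, gripper open.
Joint ranges: [-177.97, 177.97], [-48.28, 115.42], [12.27, 149.76], [-77.06, 257.06], [2.81, 150.46], [-146.56, 146.56]. Speed limits (degrees/s): [147.25, 147.25, 180, 180, 180, 180].

### API

Orientations are given as [roll, pitch, yaw] about the fixed x, y, z axes, in that order (R = Rz(yaw) Ry(pitch) Rx(roll)).
In Python, from workcell import env gives the robot as it stands. The module is installed in compiled form; this text tells all that it offers.
- The arm moves only by the tool jog_arm, never from a script. Its argument "deltas" is a list that holds one entry, the list of rows, each a list of 5 numbers: the shift along the tool's x, y, z in m, then the turn about the tool's z in degrees, then the finger opening in m, from 0 to 0.0912. A call has 1 to 20 rows; each row is the pose to reach, as a shift and turn from the pose commanded when the call began, along the tool's axes at that moment; what a row does not reach only later rows make up. A row lasts 1/12 s, in which the tool goes at most 41.7 mm and 7.16 degrees, less where a joint would pass 70% of its speed; a pose out of reach is approached as far as the arm can. A call with a gripper value outside its range is refused whole. The fingers move at their own pace and stop on an object; "grip_force" is the grip in N (left out, the last holds). Time passes only in rows, so rows that repeat a pose let the fingers close. It gives the time, the measured TCP pose, the force and the opening at its end, in the units of the state.
- env.state(): the state, without advancing time (a new reading comes with each control period).
- env.grab_frame(name): name is "scene" or "top" or "wrist"; returns the picture (400x640x3 uint8, red, green, blue); there is no depth.
- env.camera_params(name): a dict with "fx", "fy", "cx", "cy" (pixels), "xyz" and "orientation" of the camera in the world. Camera axes: x right, y down, z forward; pixel columns grow to the right and rows downward; lengths in mm; the calibration is good to about 2 mm. A picture is of the moment at which its call begins: read the wrist's pose just before it. camera_params takes no time and is no camera call; for the wrist camera it gives the pose at the moment of the call.
- env.job_done(): hands the job in, once; it reports no verdict.
Trained networks look in the newest picture that a camera, given by its name, has taken for a name from the list of things; names that differ only in an ending like _2 or _b are one class to them, and where a whole thing is asked for, a point or a joint stands for the part that bears it (a point fixed in the world has none). Each returns a list of dicts, best first, with "conf" (0 to 1); they miss things now and then, are a little off and sometimes report something else, mostly with a low value. They report only what shows in the picture. A call takes as long as a camera call. They do not tell look-alikes from the thing itself.
- env.look_for(camera, label): "xyz" ([x, y, z] in mm, in world coordinates, good to about 4 mm: the middle of the surface that is visible of it).
The state is a dict: "time_s": time; "qpos": joint angles; "qvel": joint speeds; "effort": joint torques, N m; "ee_pos": TCP position; "ee_rot": TCP orientation; "force": force on the tool from outside, world axes, zero at the start; "torque": the same for the moment, N m; "gripper_width": finger opening in mm.
Only numpy, scipy, OpenCV 4.12 (cv2) and the standard library are available. Lean on these libraries where they do the work, as an engineer would, in place of code of your own. Each camera call takes 0.05 s, during which the arm holds its last target.

### The job

The blue base plate lies loose in the oblong ring of the patty press and has to go to the wash. Press the red ejector lever all the way down so that the plate is pushed up out of the ring, then take the plate from above, lift it off and lay it flat on the floor of the empty steel pan: set it down, do not drop it or fling it. Leave the tongs in the other pan, the sauce bottle and the bowl where they are.

Things in the scene. Friction and masses are not known exactly. Their poses are not given: they have to be found in the camera images.
- press: White bench press for long sandwich patties, fixed, foot 250 x 130 mm. Origin: on the counter below the centre of its ring. z up; x along the ring towards the hinge of the press arm; the ejector lever sticks out to -y. The press arm is swung open and fixed: hinge lugs at x = +124 mm, up to 110 mm high, the arm leaning away from there to +x, about 220 mm high at its end.
- ring_rim (a point): Centre of the mouth of the press's steel forming ring, 92 mm above the counter. The ring is oblong with round ends: inside 153 mm (along x of the press) x 61 mm, wall 6 mm thick. Round it lies a white ledge, 200 x 100 mm, 22 mm below the rim.
- ejector (a joint): Ejector lever hinge in rad: 0 = lever up, plate down in the ring (start); 0.64 = lever down on its stop. The pusher under the plate rises 62 mm per rad, 40 mm in all. About 10 N straight down on the red pad moves it; it is stiff and stays where it is left, also under the plate. Pivot at y = -62 mm, z = 52 mm in the frame of the press.
- ejector_pad (a point): Centre of the top of the red pad at the lever's end, moving with it; the pad is 50 mm (along x of the press) x 40 mm. Start: about 178 mm out to -y from the ring's centre, 99 mm above the counter. Lever fully down: 183 mm out, 20 mm above the counter.
- base_plate: Loose blue plastic plate, oblong with round ends, 150 x 58 x 12 mm, 0.1 to 0.2 kg. Origin: centre of its underside; x along it, y across its 58 mm width, z up. At the start it lies in the ring, underside 70 mm above the counter, top 10 mm below the rim, 1.5 mm of play round it. Lever fully down: underside at about 109 mm, 17 mm above the rim; its long edges can then be gripped from above.
- empty_pan: The empty shallow steel pan, where the plate goes; fixed. 325 (x) x 176 (y) mm over the rim, 40 mm high; flat floor 295 x 146 mm, 3 mm above the counter. Origin: on the counter under the centre; x along its length, z up.
- tongs_pan: A second pan of the same make and size, with the tongs lying in it; fixed. Origin and axes as for the empty pan. The two pans stand left and right of the press, in either order.
- tongs: Steel serving tongs, about 210 mm long, lying in the second pan. Origin: about the centre of the underside. Not to be disturbed.
- sauce_bottle: Red squeeze bottle with white nozzle, 58 mm diameter, 182 mm high, standing beyond the press. Origin: centre of its foot. Not to be disturbed.
- bowl: Blue bowl, 130 mm diameter, 55 mm high, standing beyond the press. Origin: centre of its foot. Not to be disturbed.
Mind the look-alikes: they are no part of the job. There is more than one size of the base_plate; the job needs the smaller.

How it is judged:
By the outcome, as a careful person would: the job done as asked, in the order asked, and still so for the second after the job is handed in, with the robot touching nothing.
It also fails if it takes over 48 s, if anything falls off the work surface, if the arm or the gripper's body presses on something with over 40 N, if the wrist force passes 120 N, or if a joint passes its speed limit or range.

## Working session

There is one attempt and no reset: what is moved stays moved. The work goes in short steps, Python scripts to look and compute and a tool call to move; the robot and the scene stay as the last step left them, time stands still between calls to the robot, and variables do not carry over. Pictures are saved under pics/ and viewed, and the job is handed in when it is done.

Besides the shell and the picture viewer there is one more tool, called after ">>>" by a JSON object that holds its "op" and its "data". jog_arm: Moves the arm, as the interface text tells. Its arguments: {"type":"object","properties":{"deltas":{"type":"array"},"grip_force":{"type":"number"}},"required":["deltas"]}

```bash
mkdir -p pics
python3 - <<'E'
from workcell import env
import cv2
for c in ("scene","top"):
    im=env.grab_frame(c); cv2.imwrite(f"pics/{c}0.png",im[:,:,::-1])
    print(c,env.camera_params(c))
    for l in ("press","base_plate","ejector_pad","empty_pan","tongs_pan","tongs","ring_rim","sauce_bottle","bowl"):
        try: print(l,[([round(v) for v in d["xyz"]],round(d["conf"],2)) for d in env.look_for(c,l)])
        except Exception as e: print(l,e)
print(env.state(),env.nose_length)
E
```

```text
scene {'fx': 379.8295366083594, 'fy': 379.8295366083594, 'cx': 313.2974984650245, 'cy': 199.79770271369108, 'xyz': array([917.4205859 , 718.58443058, 897.75932428]), 'orientation': array([-135.09891962,   -0.83452297,  154.07771763])}
press [([644, 61, 80], 0.56)]
base_plate [([566, 24, 82], 0.79), ([329, -116, 16], 0.63)]
ejector_pad [([577, -130, 89], 0.73)]
empty_pan [([485, -393, 14], 0.6)]
tongs_pan [([452, 351, 5], 0.91), ([748, -141, 33], 0.27)]
tongs [([476, 350, 13], 0.68)]
ring_rim []
sauce_bottle [([754, 247, 111], 0.58)]
bowl [([750, -143, 31], 0.81)]
top {'fx': 414.563124464669, 'fy': 414.563124464669, 'cx': 321.9869611316916, 'cy': 196.80218531546686, 'xyz': array([ 335.23145124,   11.53566947, 1109.12057713]), 'orientation': array([-167.59954584,    0.42729865,  -93.80594603])}
press [([619, 43, 74], 0.56)]
base_plate [([558, 28, 82], 0.67), ([320, -128, 17], 0.66)]
ejector_pad [([579, -130, 86], 0.94), ([465, 356, 13], 0.3)]
empty_pan [([482, -385, 1], 0.96)]
tongs_pan [([449, 369, 3], 0.65)]
tongs [([469, 356, 16], 0.77)]
ring_rim [([624, 48, 70], 0.69)]
sauce_bottle [([735, 221, 123], 0.71)]
bowl [([778, -112, 21], 0.96)]
{'time_s': 1.0, 'qpos': array([-7.41393195e+01,  1.83091467e+01,  8.96380531e+01, -2.52933976e-03,
        7.20433554e+01, -1.14643980e+00]), 'qvel': array([ 0.00106471,  0.03654642,  0.02804232, -0.07856248,  0.01571678,
       -0.01046876]), 'effort': array([ 1.61108550e-03, -4.12356377e+01, -2.32231700e+01,  7.29926932e-02,
        3.77546449e-02,  4.77543381e-06]), 'ee_pos': array([ 168.17108016, -549.88701686,  192.40998155]), 'ee_rot': array([1.79990605e+02, 2.59475044e-03, 1.70078997e+01]), 'force': array([ 0.47021392,  0.7705743 , -0.05374909]), 'torque': array([ 0.00030685, -0.0338477 , -0.03604096]), 'gripper_width': 91.11726253739972} 17.0
```

View images.

View pics/scene0.png

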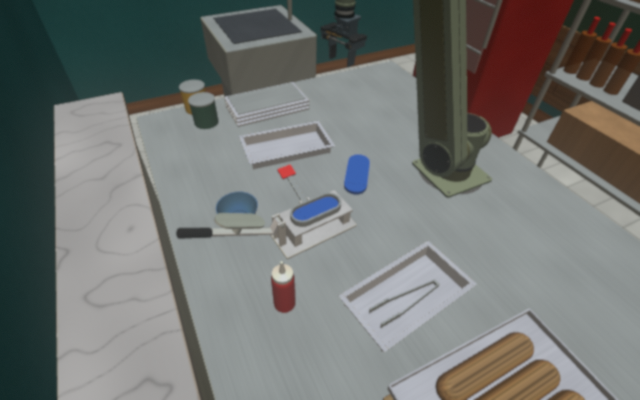

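View pics/top0.png

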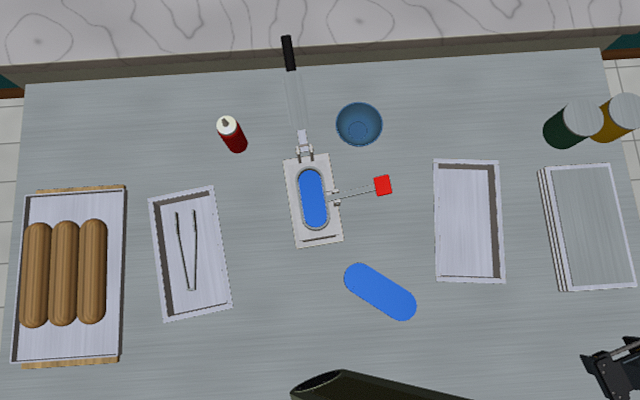

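The top view shows the plate in the ring at about (313,198), the red pad at (382,185), the empty pan at (470,221), and the larger look-alike plate loose at (380,292). The tongs pan is at left. Next I'll measure these.

```bash
cat > h.py <<'E'
import numpy as np, cv2
from scipy.spatial.transform import Rotation as R
from workcell import env
def ray(c,uv,z,p=None):
    p=p or env.camera_params(c)
    uv=np.atleast_2d(uv).astype(float)
    d=np.c_[(uv[:,0]-p["cx"])/p["fx"],(uv[:,1]-p["cy"])/p["fy"],np.ones(len(uv))]
    M=R.from_euler("xyz",p["orientation"],degrees=True).as_matrix(); d=d@M.T
    o=np.array(p["xyz"]); return o+d*((z-o[2])/d[:,2])[:,None]
def proj(c,X,p=None):
    p=p or env.camera_params(c)
    M=R.from_euler("xyz",p["orientation"],degrees=True).as_matrix()
    q=(np.atleast_2d(X)-p["xyz"])@M
    return np.c_[q[:,0]/q[:,2]*p["fx"]+p["cx"],q[:,1]/q[:,2]*p["fy"]+p["cy"]]
def comps(im,col,minA=60):
    h=cv2.cvtColor(im,cv2.COLOR_RGB2HSV)
    if col=="blue": m=cv2.inRange(h,(106,150,90),(125,255,255))
    else: m=cv2.inRange(h,(0,180,120),(6,255,255))|cv2.inRange(h,(174,180,120),(180,255,255))
    n,l,s,ce=cv2.connectedComponentsWithStats(m)
    return [(s[i,4],ce[i],np.argwhere(l==i)[:,::-1]) for i in range(1,n) if s[i,4]>=minA]
def rect(c,px,z,p=None):
    P=ray(c,px,z,p)[:,:2]; r=cv2.minAreaRect(P.astype(np.float32)); return np.round(r[0],1),np.round(r[1],1),round(r[2],1),np.round(P.mean(0),1)
E
python3 - <<'E'
from h import *
for c in ("top","scene"):
    im=cv2.imread(f"pics/{c}0.png")[:,:,::-1]
    for col,z in (("blue",82),("blue",12),("red",99)):
        for a,ce,px in comps(im,col): print(c,col,z,a,ce.round(1),*rect(c,px,z))
print(ray("top",[(433,160),(498,161),(505,283),(435,280)],40).round())
E
python3 - <<'E'
import cv2
a=cv2.imread('pics/top0.png')[150:300,280:520]
cv2.imwrite('pics/top0z.png',cv2.resize(a,(800,500),interpolation=cv2.INTER_CUBIC))
E
```

```text
top blue 82 1167 [312.2 198.2] [560.4  29.3] [148.5  56.7] 5.6 [559.6  29.2]
top blue 82 2252 [379.9 291.5] [ 318.8 -119.1] [190.1  73. ] 53.8 [ 318.3 -119.5]
top blue 12 1167 [312.2 198.2] [575.8  30.5] [158.6  60.6] 5.6 [574.9  30.4]
top blue 12 2252 [379.9 291.5] [ 317.7 -128. ] [203.  78.] 53.8 [ 317.2 -128.4]
top red 99 282 [382.3 185. ] [ 577.5 -148.4] [49.  37.7] 5.7 [ 577.3 -148.5]
scene blue 82 659 [356.6 173.6] [367.3 -60.5] [178.2  64. ] 53.8 [369.6 -57.1]
scene blue 82 440 [314.9 207.9] [560.3  24.7] [136.9  42. ] 5.8 [561.4  25.1]
scene blue 12 659 [356.6 173.6] [ 320.1 -127.4] [193.5  69.5] 53.8 [ 322.6 -123.7]
scene blue 12 440 [314.9 207.9] [529.6 -34.9] [148.6  45.6] 5.8 [530.9 -34.4]
[[ 651. -301.   40.]
 [ 636. -474.   40.]
 [ 317. -441.   40.]
 [ 336. -266.   40.]]
```

View pics/top0z.png

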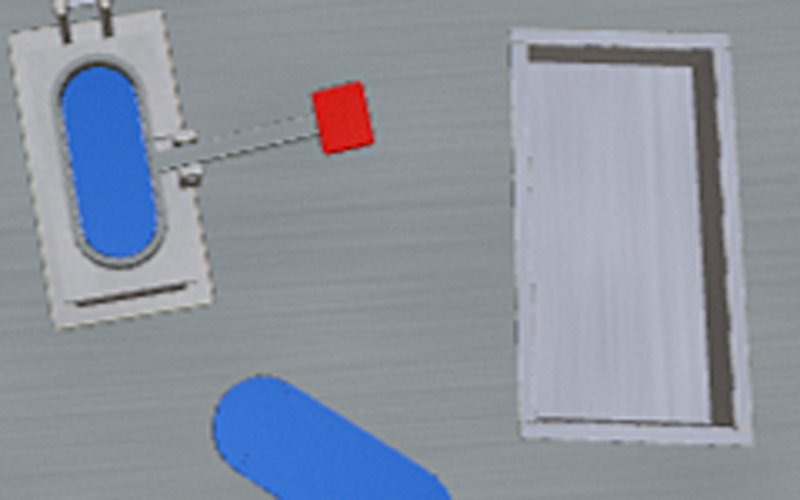

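Run:
```python
from h import *
z=np.array([(511,28),(729,35),(752,444),(521,438)])
uv=np.array([280,150])+(z-0.5*0)/3.3333-0.35
P=ray("top",uv,40)
print(P.round(1),P.mean(0).round(1))
for a,b in ((3,0),(2,1)): 
    d=P[b]-P[a]; print(np.linalg.norm(d),np.degrees(np.arctan2(d[1],d[0])))
for a,b in ((1,0),(2,3)): 
    d=P[b]-P[a]; print(np.linalg.norm(d),np.degrees(np.arctan2(d[1],d[0]))-90)
# tool-axis shifts
s=env.state(); M=R.from_euler("xyz",s["ee_rot"],degrees=True)
for t in ((577.7,-148.2,150),(577.7,-148.2,200)): print((M.inv().apply(np.array(t)-s["ee_pos"])).round(1))
print(M.as_matrix().round(3))
```

```text
[[ 656.5 -301.1   40. ]
 [ 638.6 -475.1   40. ]
 [ 317.7 -441.7   40. ]
 [ 333.6 -268.5   40. ]] [ 486.6 -371.6   40. ]
324.5194255981676 -5.757856608166934
322.7084186506305 -5.946795163681155
174.95313877450766 -5.8726841881090905
173.89477315144296 -5.276098939803475
[ 509.1 -264.3   42.3]
[ 509.1 -264.3   -7.7]
[[ 0.956  0.293  0.   ]
 [ 0.293 -0.956 -0.   ]
 [-0.     0.    -1.   ]]
```

>>> {"op": "jog_arm", "data": {"deltas": [[[0.015,-0.008,0.0,3,0.0],[0.045,-0.023,0.0,8,0.0],[0.08,-0.041,0.0,11.4,0.0],[0.115,-0.059,0.003,11.4,0.0],[0.15,-0.077,0.006,11.4,0.0],[0.185,-0.095,0.01,11.4,0.0],[0.22,-0.113,0.014,11.4,0.0],[0.255,-0.131,0.018,11.4,0.0],[0.29,-0.149,0.022,11.4,0.0],[0.325,-0.167,0.026,11.4,0.0],[0.36,-0.185,0.03,11.4,0.0],[0.395,-0.203,0.034,11.4,0.0],[0.43,-0.221,0.038,11.4,0.0],[0.46,-0.236,0.04,11.4,0.0],[0.485,-0.249,0.042,11.4,0.0],[0.5,-0.2565,0.042,11.4,0.0],[0.5085,-0.2608,0.042,11.4,0.0],[0.5085,-0.2608,0.042,11.4,0.0],[0.5085,-0.2608,0.042,11.4,0.0]]], "grip_force": 20}}

```text
time_s: 2.58
ee_pos: [577.5, -152.5, 150.4]
ee_rot: [180.0, 0.0, 5.6]
force: [-1.0, -1.2, -0.5]
gripper_width: 0.4
```

Run:
```python
from h import *
s=env.state(); print(s["time_s"],s["ee_pos"].round(1),s["ee_rot"].round(2),s["gripper_width"])
p=env.camera_params("wrist"); im=env.grab_frame("wrist"); cv2.imwrite("pics/w1.png",im[:,:,::-1])
for col,z in (("blue",82),("red",99)):
    for a,ce,px in comps(im,col): print(col,a,ce.round(1),*rect("wrist",px,z,p))
```

```text
2.5833 [ 577.5 -152.5  150.4] [1.7996e+02 5.0000e-02 5.6100e+00] 0.40085914364778874
blue 8575 [106.3 185.4] [571.7  31.9] [127.2  53.1] 5.8 [572.3  31.7]
red 2001 [320.5 195.2] [ 581.6 -150.8] [48.7 36.1] 6.3 [ 586.8 -150.1]
```

View pics/w1.png

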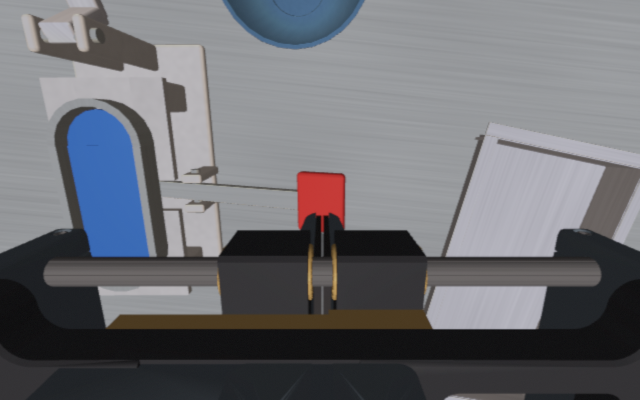

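>>> {"op": "jog_arm", "data": {"deltas": [[[0,0,0.01,0,0],[0,0,0.025,0,0],[0,0,0.031,0,0],[0,0,0.034,0,0],[0,0,0.038,0,0],[0,0,0.042,0,0],[0,0,0.047,0,0],[0,0,0.052,0,0],[0,0,0.057,0,0],[0,0,0.062,0,0],[0,0,0.067,0,0],[0,0,0.072,0,0],[0,0,0.077,0,0],[0,0,0.082,0,0],[0,0,0.087,0,0],[0,0,0.092,0,0],[0,0,0.097,0,0],[0,0,0.101,0,0],[0,0,0.105,0,0],[0,0,0.108,0,0]]]}}

```text
time_s: 4.3
ee_pos: [580.2, -154.3, 44.1]
ee_rot: [179.7, -0.3, 5.7]
force: [-0.1, -5.3, 9.2]
gripper_width: 0.3
```

>>> {"op": "jog_arm", "data": {"deltas": [[[0,0,0.002,0,0],[0,0,0.004,0,0],[0,0,0.005,0,0],[0,0,0.006,0,0],[0,0,0.007,0,0],[0,0,0.007,0,0]]]}}

```text
time_s: 4.8
ee_pos: [580.2, -154.1, 37.2]
ee_rot: [179.7, -0.3, 5.7]
force: [0.0, -4.5, 7.4]
gripper_width: 0.1
```

>>> {"op": "jog_arm", "data": {"deltas": [[[0,0,0.001,0,0],[0,0,0.002,0,0],[0,0,0.003,0,0],[0,0,0.003,0,0]]]}}

```text
time_s: 5.13
ee_pos: [580.2, -154.2, 34.2]
ee_rot: [179.7, -0.3, 5.7]
force: [-0.2, -5.7, 7.0]
gripper_width: 0.3
```

>>> {"op": "jog_arm", "data": {"deltas": [[[0,0,0.001,0,0],[0,0,0.002,0,0],[0,0,0.003,0,0],[0,0,0.004,0,0],[0,0,0.004,0,0]]]}}

```text
time_s: 5.55
ee_pos: [580.2, -154.2, 30.1]
ee_rot: [179.7, -0.3, 5.7]
force: [-1.3, -5.2, 8.2]
gripper_width: 0.4
```

Run:
```python
from h import *
s=env.state(); print(s["time_s"],s["ee_pos"].round(1),s["force"].round(1))
for c in ("scene","wrist"):
    im=env.grab_frame(c)
    if c=="scene": im=cv2.resize(im[130:270,230:400],None,fx=4,fy=4,interpolation=cv2.INTER_CUBIC)
    cv2.imwrite(f"pics/{c}2.png",im[:,:,::-1])
```

```text
5.55 [ 580.2 -154.2   30.1] [-1.3 -5.2  8.2]
```

View pics/scene2.png

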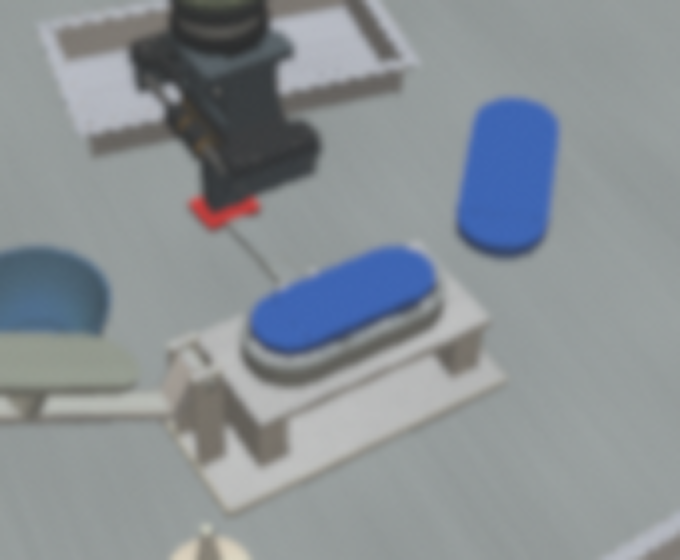

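View pics/wrist2.png

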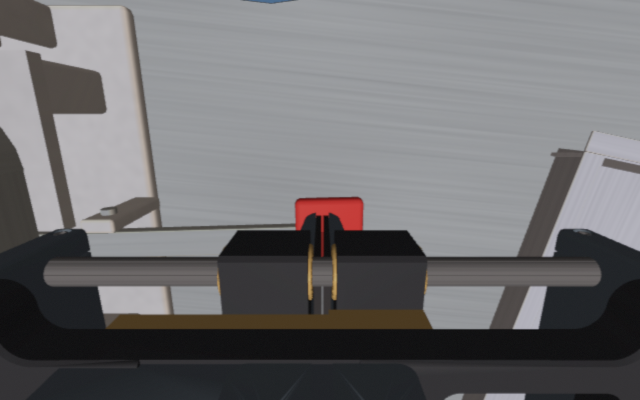

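>>> {"op": "jog_arm", "data": {"deltas": [[[0,0,0.001,0,0],[0,0,0.002,0,0],[0,0,0.003,0,0],[0,0,0.003,0,0]]]}}

```text
time_s: 5.98
ee_pos: [580.2, -154.2, 27.1]
ee_rot: [179.7, -0.3, 5.7]
force: [-0.1, -5.4, 6.7]
gripper_width: 0.1
```

Run:
```python
from h import *
p=env.camera_params("wrist")
im=env.grab_frame("wrist"); cv2.imwrite("pics/w3.png",cv2.resize(im[150:270,220:440],None,fx=3.6,fy=3.6,interpolation=cv2.INTER_CUBIC)[:,:,::-1])
print(env.state()["ee_pos"],p)
for z in (20,10):
  for a,ce,px in comps(im,"red"): print(z,a,ce.round(1),px.min(0),px.max(0),*rect("wrist",px,z,p))
s=env.state()
tip=s["ee_pos"]-[0,0,17]
print(proj("wrist",[tip],p), proj("top",[tip]))
im=env.grab_frame("top")
cv2.imwrite("pics/t3.png",cv2.resize(im[130:270,280:440],None,fx=4,fy=4,interpolation=cv2.INTER_CUBIC)[:,:,::-1])
for c in ("top",):
  for a,ce,px in comps(im,"blue"): print(a,ce,*rect(c,px,121))
```

```text
[ 580.21289522 -154.1963615    27.11379073] {'fx': 313.6162562657784, 'fy': 313.6162562657784, 'cx': 321.9042659747945, 'cy': 197.38478960280344, 'xyz': array([ 650.05613773, -145.933817  ,  220.1000937 ]), 'orientation': array([165.69959308,  -0.29588843, -84.35220566])}
20 954 [339.  210.9] [296 199] [361 229] [ 588.3 -157.5] [21.  43.7] 5.5 [ 591.3 -164.3]
10 954 [339.  210.9] [296 199] [361 229] [ 585.2 -158.1] [22.  45.8] 5.5 [ 588.3 -165.2]
[[322.27988882 220.48804645]] [[379.84275331 191.75434259]]
1225 [311.97714286 196.44571429] [556.2  28.9] [145.2  55.9] 5.9 [555.4  28.8]
173 [352.96531792 271.20231214] [370.2 -53.5] [30.7 41. ] 77.9 [369.2 -56.2]
```

View pics/w3.png

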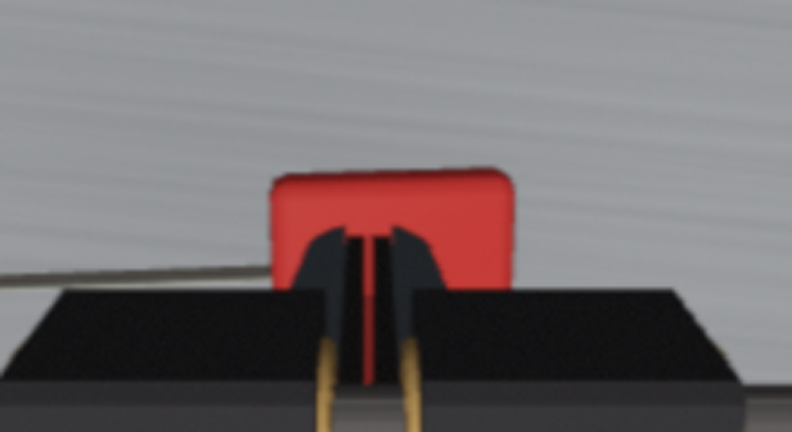

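View pics/t3.png

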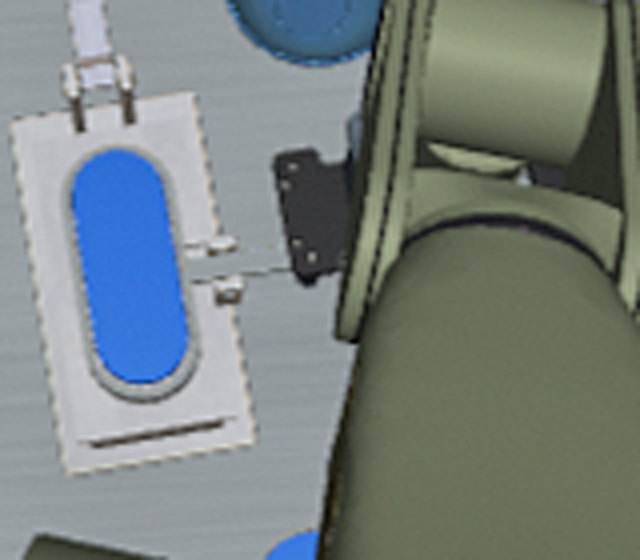

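```bash
cat >> h.py <<'E'
def outline(cx,cy,yaw,z,L=150,W=58):
    r=W/2;a=np.linspace(-np.pi/2,np.pi/2,20);h=L/2-r
    pts=np.r_[np.c_[h+r*np.cos(a),r*np.sin(a)],np.c_[-h-r*np.cos(a),-r*np.sin(a)]]
    t=np.radians(yaw);M=np.array([[np.cos(t),-np.sin(t)],[np.sin(t),np.cos(t)]])
    P=pts@M.T+[cx,cy]; return np.c_[P,np.full(len(P),z)]
E
python3 - <<'E'
from h import *
for c in ("top","scene"):
    im=env.grab_frame(c)
    cs=sorted(comps(im,"blue"),key=lambda k:np.hypot(*(k[1]-proj(c,[[560,29,105]])[0])))[0]
    m=np.zeros(im.shape[:2],np.uint8); m[cs[2][:,1],cs[2][:,0]]=1
    for z in range(78,130,4):
        best=max((( (lambda q:(q&m).sum()/(q|m).sum())(cv2.fillPoly(np.zeros_like(m),[np.round(proj(c,outline(x,y,5.6,z))*16).astype(np.int32)],1,shift=4)),x,y) for x in (554,557,560,563) for y in (26,29,32)))
        print(c,z,best)
E
```

```text
top 78 (np.float64(0.9295665634674922), 563, 29)
top 82 (np.float64(0.9469164715066355), 563, 29)
top 86 (np.float64(0.945046439628483), 563, 29)
top 90 (np.float64(0.953198127925117), 563, 29)
top 94 (np.float64(0.935064935064935), 563, 29)
top 98 (np.float64(0.9301442672741078), 563, 29)
top 102 (np.float64(0.921627731725697), 563, 29)
top 106 (np.float64(0.9094283593170007), 560, 29)
top 110 (np.float64(0.9182908545727136), 560, 29)
top 114 (np.float64(0.8935083880379285), 560, 29)
top 118 (np.float64(0.8907501820830298), 560, 29)
top 122 (np.float64(0.8853410740203193), 560, 29)
top 126 (np.float64(0.8731290092658589), 557, 29)
scene 78 (np.float64(0.4668949771689498), 557, 26)
scene 82 (np.float64(0.5363528009535161), 557, 26)
scene 86 (np.float64(0.61625), 557, 26)
scene 90 (np.float64(0.7031662269129287), 557, 26)
scene 94 (np.float64(0.7867036011080333), 557, 26)
scene 98 (np.float64(0.8142857142857143), 560, 26)
scene 102 (np.float64(0.8108108108108109), 560, 26)
scene 106 (np.float64(0.800561797752809), 563, 29)
scene 110 (np.float64(0.7905686546463245), 563, 32)
scene 114 (np.float64(0.7554347826086957), 563, 32)
scene 118 (np.float64(0.6641221374045801), 560, 32)
scene 122 (np.float64(0.5856622114216282), 557, 32)
scene 126 (np.float64(0.5074971164936563), 557, 32)
```

Run:
```python
from h import *
im=env.grab_frame("scene"); s=env.state(); print(s["time_s"])
tip=s["ee_pos"]-[0,0,17]
k=10;x0,y0=255,140
o=cv2.resize(im[y0:y0+58,x0:x0+78],None,fx=k,fy=k,interpolation=cv2.INTER_CUBIC)[:,:,::-1].copy()
def dot(P,c):
    q=(proj("scene",[P])[0]-[x0,y0])*k+k/2; cv2.circle(o,tuple(int(v) for v in q),5,c,-1); print(P,q.round())
dot(tip,(0,255,0)); dot(tip+[0,0,17],(255,255,0)); dot(s["ee_pos"]+[0,0,62],(255,0,255))
C=np.array([560.4,29.3]);e=np.array([np.sin(np.radians(5.6)),-np.cos(np.radians(5.6))])
for th in (0.3,0.45,0.64):
    a=np.arctan2(47,116)-th; r=125
    out=62+r*np.cos(a); z=52+r*np.sin(a); dot([*(C+e*out),z],(255,255,255))
cv2.imwrite("pics/s4.png",o)
```

```text
6.2333
[ 580.20957634 -154.1714853    10.10409765] [319. 500.]
[ 580.20957634 -154.1714853    27.10409765] [317. 464.]
[ 580.20957634 -154.1714853    89.10409765] [310. 324.]
[np.float64(578.6040081195196), np.float64(-156.3588368941034), np.float64(62.606902858599526)] [315. 379.]
[np.float64(578.6222095676801), np.float64(-156.54446962251694), np.float64(43.875404688508986)] [317. 421.]
[np.float64(578.2534324561378), np.float64(-152.78338969151562), np.float64(20.464169484446725)] [325. 479.]
```

View pics/s4.png

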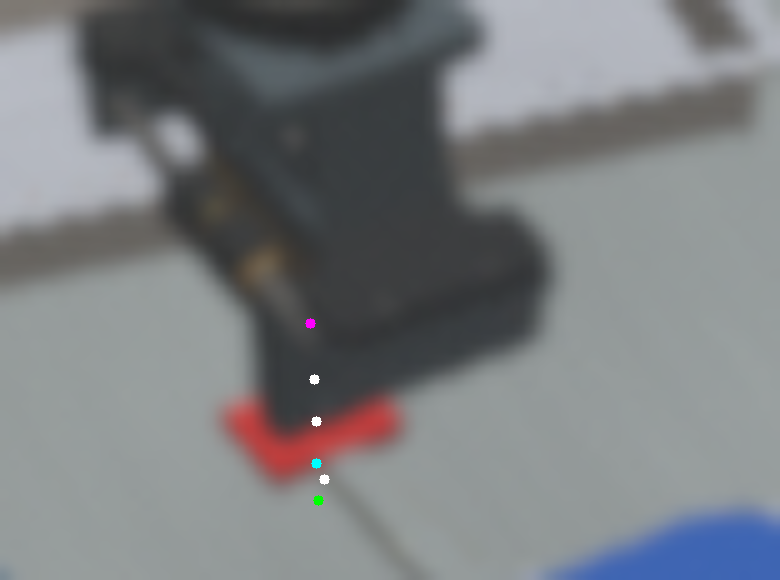

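Run:
```python
from h import *
x0,y0,k=255,140,10
C=np.array([560.4,29.3]);t=np.radians(5.6);ex=np.array([np.cos(t),np.sin(t)]);e=np.array([np.sin(t),-np.cos(t)])
pw=env.camera_params("wrist")
for th in (0.3,0.4,0.5,0.64):
    a=np.arctan2(47,116)-th
    out=62+125*np.cos(a); z=52+125*np.sin(a)
    pts=[]
    for sx,so in ((1,1),(1,-1),(-1,-1),(-1,1)):
        oo=out+so*20*np.cos(th); zz=z-so*20*np.sin(th)
        pts.append([*(C+ex*25*sx+e*oo),zz])
    print(th,((proj("scene",pts)-[x0,y0])*k+5).round().tolist(), proj("wrist",pts,pw).round().tolist())
```

```text
0.3 [[221.0, 385.0], [275.0, 426.0], [409.0, 373.0], [354.0, 335.0]] [[362.0, 207.0], [289.0, 214.0], [291.0, 301.0], [359.0, 290.0]]
0.4 [[224.0, 418.0], [274.0, 448.0], [408.0, 396.0], [355.0, 367.0]] [[358.0, 200.0], [293.0, 208.0], [295.0, 291.0], [356.0, 278.0]]
0.5 [[229.0, 452.0], [276.0, 472.0], [409.0, 419.0], [359.0, 401.0]] [[353.0, 195.0], [295.0, 203.0], [297.0, 282.0], [351.0, 267.0]]
0.64 [[238.0, 503.0], [280.0, 508.0], [412.0, 455.0], [367.0, 451.0]] [[343.0, 188.0], [294.0, 196.0], [296.0, 270.0], [342.0, 255.0]]
```

>>> {"op": "jog_arm", "data": {"deltas": [[[0,0,-0.003,0,0],[0,0,-0.008,0,0],[0,0,-0.012,0,0],[0,0,-0.012,0,0]]]}}

```text
time_s: 6.57
ee_pos: [578.6, -151.6, 38.1]
ee_rot: [180.0, -0.1, 5.6]
force: [-0.9, -0.8, 0.2]
gripper_width: 0.2
```

Run:
```python
from h import *
p=env.camera_params("wrist")
im=env.grab_frame("wrist"); cv2.imwrite("pics/w5.png",im[:,:,::-1])
for a,ce,px in comps(im,"red"): print(a,ce.round(1),px.min(0),px.max(0))
im=env.grab_frame("scene")
x0,y0,k=240,120,7
cv2.imwrite("pics/s5.png",cv2.resize(im[y0:y0+80,x0:x0+110],None,fx=k,fy=k,interpolation=cv2.INTER_CUBIC)[:,:,::-1])
```

```text
1064 [344.2 207.8] [302 192] [363 229]
```

View pics/w5.png

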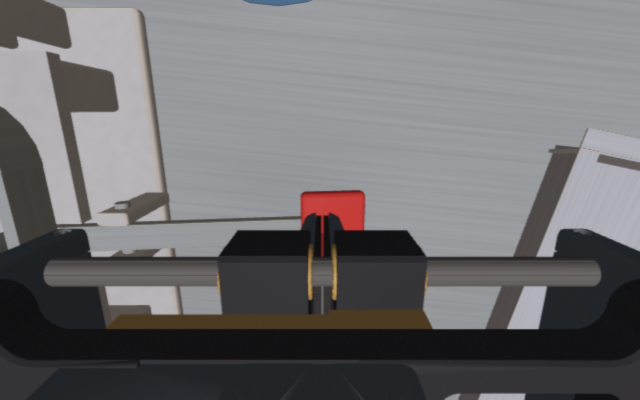

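View pics/s5.png

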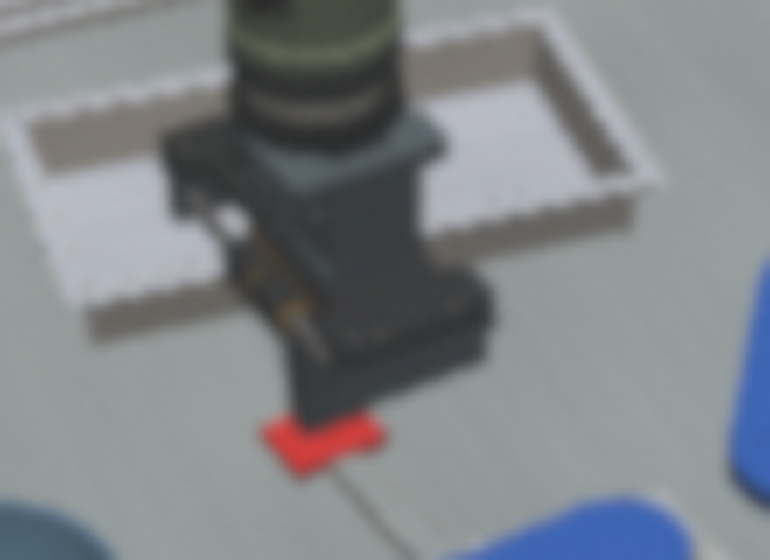

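Run:
```python
from h import *
p=env.camera_params("wrist"); q=env.camera_params("scene")
def tri(a,b):
    A0=ray("wrist",a,0,p)[0];A1=np.array(p["xyz"]);B0=ray("scene",b,0,q)[0];B1=np.array(q["xyz"])
    u=(A1-A0)/np.linalg.norm(A1-A0);v=(B1-B0)/np.linalg.norm(B1-B0)
    s=np.linalg.lstsq(np.c_[u,-v],B0-A0,rcond=None)[0]
    return (A0+u*s[0]).round(1),(B0+v*s[1]).round(1)
f=lambda x,y:(240+x/7-.5,120+y/7-.5)
print("inner far corner",tri((301,193),f(300,478)),tri((301,193),f(300,462)))
print("outer far corner",tri((363,191),f(260,435)))
C=np.array([560.4,29.3]);t=np.radians(5.6);e=np.array([np.sin(t),-np.cos(t)])
```

```text
inner far corner (array([ 601.9, -135.9,   42.1]), array([ 601.1, -135.8,   42.3])) (array([ 604.2, -136.3,   51.3]), array([ 600.6, -135.9,   52.2]))
outer far corner (array([ 606.3, -174.2,   39.6]), array([ 605.8, -174.1,   39.7]))
```

Run:
```python
from h import *
q=env.camera_params("scene"); s=env.state(); T=s["ee_pos"]; t=np.radians(5.6);ex=np.array([np.cos(t),np.sin(t),0]);ey=np.array([-np.sin(t),np.cos(t),0])
f=lambda P:((proj("scene",[P],q)[0]-[240,120]+.5)*7).round()
for z in (-17,0,62,100,150):
  for sx,sy in ((38,89),(-38,89),(38,20),(-38,20),(16,13),(-16,13)):
    print(z,sx,sy,f(T+ex*sx+ey*sy+[0,0,z]))
```

```text
-17 38 89 [354. 622.]
-17 -38 89 [497. 561.]
-17 38 20 [283. 530.]
-17 -38 20 [423. 474.]
-17 16 13 [317. 505.]
-17 -16 13 [376. 481.]
0 38 89 [353. 596.]
0 -38 89 [497. 535.]
0 38 20 [281. 504.]
0 -38 20 [422. 448.]
0 16 13 [316. 479.]
0 -16 13 [375. 455.]
62 38 89 [349. 496.]
62 -38 89 [499. 436.]
62 38 20 [275. 405.]
62 -38 20 [421. 349.]
62 16 13 [310. 380.]
62 -16 13 [372. 356.]
100 38 89 [346. 431.]
100 -38 89 [500. 371.]
100 38 20 [270. 340.]
100 -38 20 [420. 284.]
100 16 13 [307. 315.]
100 -16 13 [370. 292.]
150 38 89 [343. 341.]
150 -38 89 [501. 281.]
150 38 20 [264. 250.]
150 -38 20 [419. 195.]
150 16 13 [302. 225.]
150 -16 13 [367. 202.]
```

Run:
```python
from h import *
p=env.camera_params("wrist"); im=env.grab_frame("wrist"); s=env.state()
print(s["ee_pos"],p["xyz"],p["orientation"],s["qpos"].round(2),s["time_s"])
# pan corner and press foot corner in the present frame
for dz in (0,15,30):
    q=dict(p); q["xyz"]=np.array(p["xyz"])+[0,0,dz]
    t=np.radians(5.6);ex=np.array([np.cos(t),np.sin(t)]);ey=np.array([-np.sin(t),np.cos(t)]);C=np.array([560.4,29.3])
    foot=[[*(C+ex*125-ey*65),3]]
    print(dz,"pan",proj("wrist",[[656.5,-301.1,40]],q).round(),"foot",proj("wrist",foot,q).round())
```

```text
[ 577.99197537 -151.53465788   37.17524003] [ 648.94446638 -144.23453242  230.02125023] [ 1.65437091e+02 -7.26517253e-03 -8.44024263e+01] [-15.79  27.97  98.58   0.    53.48  68.59] 6.7167
0 pan [[586. 129.]] foot [[145.  31.]]
15 pan [[567. 128.]] foot [[157.  37.]]
30 pan [[551. 128.]] foot [[167.  42.]]
```

```bash
python3 - <<'E'
from h import *
p=env.camera_params("wrist"); s=env.state(); T=s["ee_pos"];t=np.radians(5.6);ex=np.array([np.cos(t),np.sin(t),0])
for z in (-17,0,10,20):
  for sx in (0,8,16): print(z,sx,proj("wrist",[T+ex*sx+[0,0,z]],p).round())
E
python3 - <<'E'
import cv2
a=cv2.imread('pics/w5.png')[180:280,250:390]
cv2.imwrite('pics/w5z.png',cv2.resize(a,None,fx=5.6,fy=5.6,interpolation=cv2.INTER_CUBIC))
E
```

```text
-17 0 [[322. 220.]]
-17 8 [[322. 209.]]
-17 16 [[322. 198.]]
0 0 [[322. 229.]]
0 8 [[322. 217.]]
0 16 [[322. 205.]]
10 0 [[322. 234.]]
10 8 [[322. 222.]]
10 16 [[322. 210.]]
20 0 [[322. 241.]]
20 8 [[322. 228.]]
20 16 [[323. 215.]]
```

View pics/w5z.png

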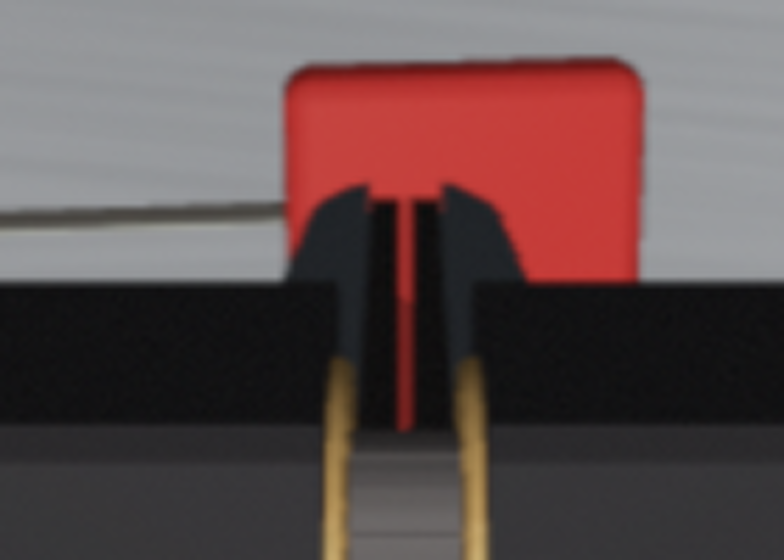

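>>> {"op": "jog_arm", "data": {"deltas": [[[0,0,0.005,0,0],[0,0,0.009,0,0],[0,0,0.012,0,0],[0,0,0.014,0,0],[0,0,0.016,0,0],[0,0,0.017,0,0]]]}}

```text
time_s: 7.22
ee_pos: [578.0, -151.3, 20.9]
ee_rot: [-180.0, 0.0, 5.6]
force: [-3.2, 1.6, 8.5]
gripper_width: 0.6
```

Run:
```python
from h import *
x0,y0,k=240,120,7
im=env.grab_frame("scene")
cv2.imwrite("pics/s6.png",cv2.resize(im[y0:y0+80,x0:x0+110],None,fx=k,fy=k,interpolation=cv2.INTER_CUBIC)[:,:,::-1])
im=env.grab_frame("wrist"); cv2.imwrite('pics/w6z.png',cv2.resize(im[180:280,250:390],None,fx=5.6,fy=5.6,interpolation=cv2.INTER_CUBIC)[:,:,::-1])
p=env.camera_params("wrist")
for a,ce,px in comps(im,"red"): print(a,ce.round(1),px.min(0),px.max(0))
```

```text
1434 [339.5 209.6] [300 195] [364 234]
```

View pics/s6.png

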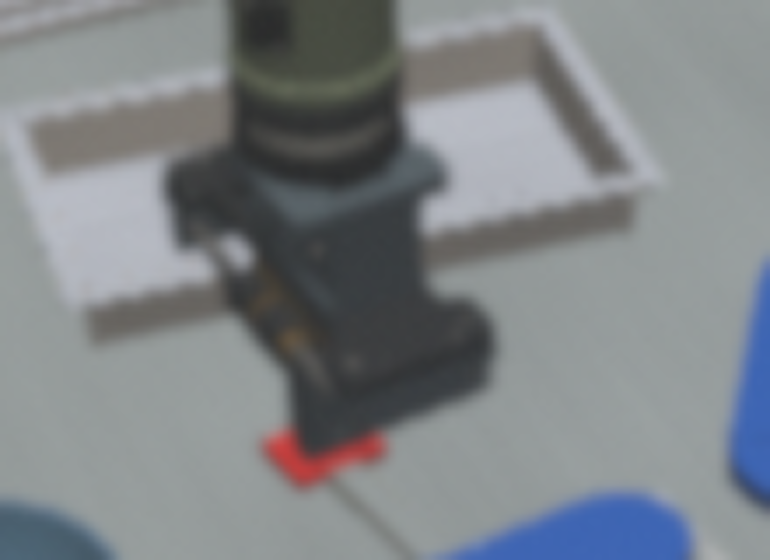

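View pics/w6z.png

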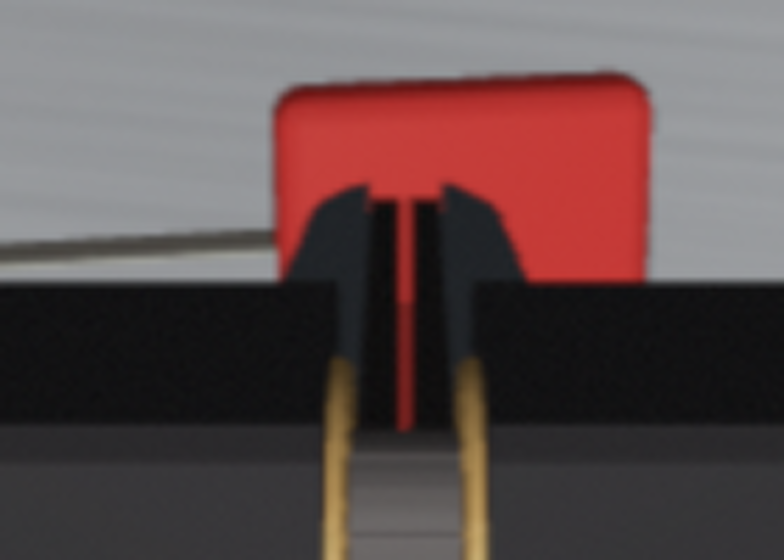

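>>> {"op": "jog_arm", "data": {"deltas": [[[0,0,0.002,0,0],[0,0,0.004,0,0],[0,0,0.006,0,0],[0,0,0.007,0,0],[0,0,0.007,0,0]]]}}

```text
time_s: 7.73
ee_pos: [578.0, -150.6, 13.8]
ee_rot: [-179.9, 0.0, 5.6]
force: [-0.7, 2.8, 5.9]
gripper_width: 0.3
```

>>> {"op": "jog_arm", "data": {"deltas": [[[0,0,0.002,0,0],[0,0,0.004,0,0],[0,0,0.006,0,0],[0,0,0.007,0,0],[0,0,0.007,0,0]]]}}

```text
time_s: 8.15
ee_pos: [578.4, -150.9, 7.0]
ee_rot: [-179.9, -0.0, 5.6]
force: [-1.6, 3.5, 7.4]
gripper_width: 0.5
```

>>> {"op": "jog_arm", "data": {"deltas": [[[0,0,0.002,0,0],[0,0,0.004,0,0],[0,0,0.005,0,0],[0,0,0.005,0,0]]]}}

```text
time_s: 8.48
ee_pos: [578.6, -151.1, 2.1]
ee_rot: [-180.0, -0.1, 5.6]
force: [-0.4, 3.5, 7.3]
gripper_width: 0.7
```

Run:
```python
from h import *
s=env.state(); print(s["ee_pos"].round(1),s["force"].round(1),s["time_s"])
im=env.grab_frame("scene")
x0,y0,k=240,120,7
cv2.imwrite("pics/s7.png",cv2.resize(im[y0:y0+85,x0:x0+110],None,fx=k,fy=k,interpolation=cv2.INTER_CUBIC)[:,:,::-1])
im=env.grab_frame("wrist"); cv2.imwrite('pics/w7.png',im[:,:,::-1])
for a,ce,px in comps(im,"red"): print(a,ce.round(1),px.min(0),px.max(0))
```

```text
[ 578.6 -151.1    2.1] [-0.4  3.5  7.3] 8.4833
1547 [326.7 209.5] [293 194] [356 234]
```

View pics/s7.png

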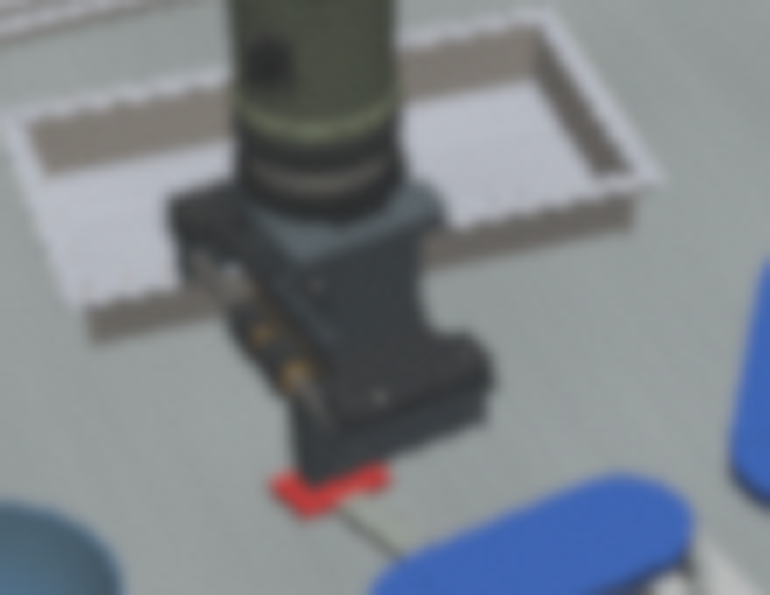

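View pics/w7.png

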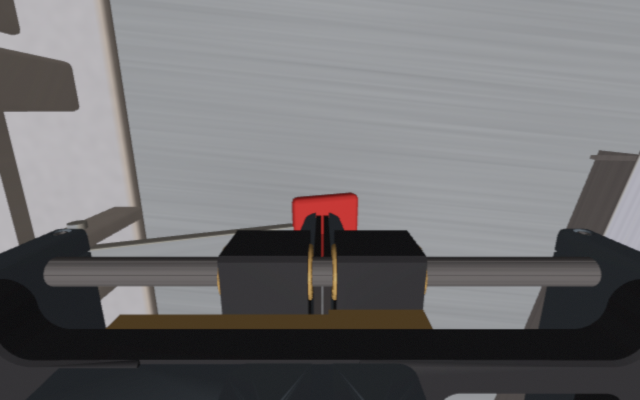

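>>> {"op": "jog_arm", "data": {"deltas": [[[0,0,0.001,0,0],[0,0,0.002,0,0],[0,0,0.003,0,0],[0,0,0.004,0,0],[0,0,0.004,0,0]]]}}

```text
time_s: 9.0
ee_pos: [578.9, -151.0, 1.4]
ee_rot: [-180.0, -0.1, 5.6]
force: [-6.5, 3.9, 27.3]
gripper_width: 0.2
```

>>> {"op": "jog_arm", "data": {"deltas": [[[0,0,-0.015,0,0],[0,0,-0.045,0,0],[0,0,-0.08,0,0],[0,0,-0.115,0,0.02],[0,-0.01,-0.14,0,0.0912],[0,-0.035,-0.15,0,0.0912],[0,-0.07,-0.153,0,0.0912],[0,-0.105,-0.153,0,0.0912],[0,-0.14,-0.153,0,0.0912],[0,-0.165,-0.153,0,0.0912],[-0.001,-0.178,-0.153,0,0.0912],[-0.001,-0.181,-0.153,0,0.0912],[-0.001,-0.181,-0.153,0,0.0912],[-0.001,-0.181,-0.153,0,0.0912]]]}}

```text
time_s: 10.17
ee_pos: [559.7, 27.2, 150.1]
ee_rot: [179.9, 0.0, 5.6]
force: [-0.1, -0.5, -0.5]
gripper_width: 70.9
```

Run:
```python
from h import *
s=env.state(); print(s["ee_pos"].round(1),s["ee_rot"].round(2),s["force"].round(1),s["time_s"],s["gripper_width"])
p=env.camera_params("wrist")
im=env.grab_frame("wrist"); cv2.imwrite('pics/w8.png',im[:,:,::-1])
for a,ce,px in comps(im,"blue"): print(a,ce.round(1),px.min(0),px.max(0),*rect("wrist",px,121,p))
im=env.grab_frame("scene"); cv2.imwrite("pics/s8.png",cv2.resize(im[120:270,220:400],None,fx=4,fy=4,interpolation=cv2.INTER_CUBIC)[:,:,::-1])
```

```text
[559.7  27.2 150.1] [1.7995e+02 2.0000e-02 5.5800e+00] [-0.1 -0.5 -0.5] 10.1667 70.91543006232483
7008 [324.3 209. ] [283 135] [360 256] [572.3  29. ] [91.3 56.4] 5.5 [564.   26.2]
538 [321.7 292. ] [294 287] [349 299] [495.1  21.5] [10.7 43.4] 5.5 [496.   21.4]
```

View pics/w8.png

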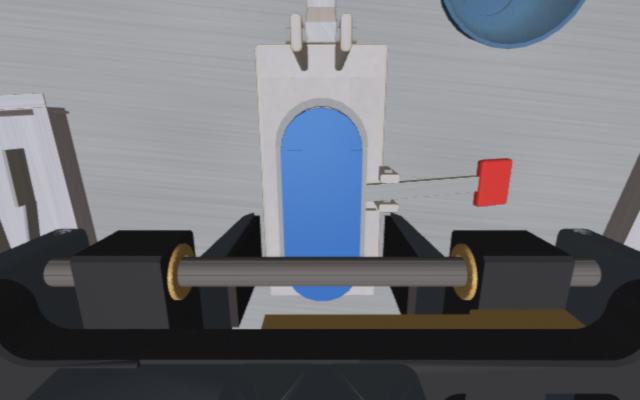

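View pics/s8.png

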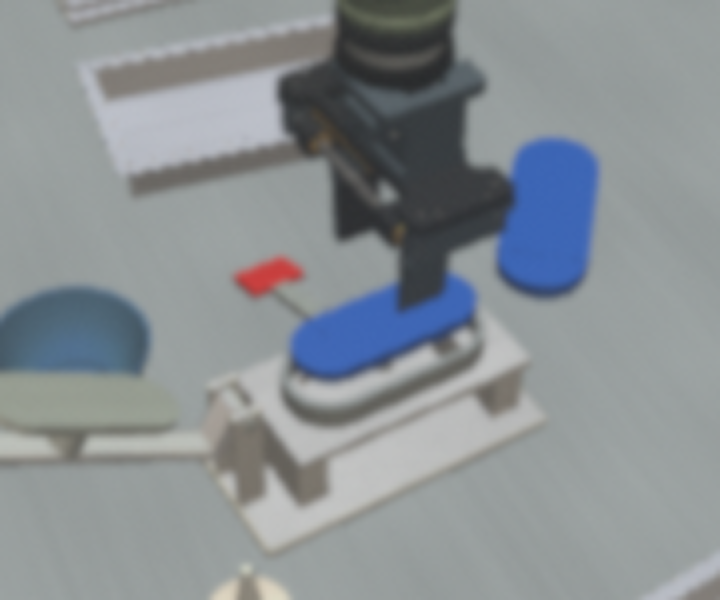

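Run:
```python
from h import *
p=env.camera_params("wrist")
for z in (105,113,121,129):
    A=ray("wrist",[(322,107.5),(322,300.5),(281,205),(362,205)],z,p); print(z,A.round(1)[:,:2].tolist(),np.linalg.norm(A[0]-A[1]).round(1),np.linalg.norm(A[2]-A[3]).round(1),((A[0]+A[1])/2).round(1))
im=env.grab_frame("top")
for a,ce,px in comps(im,"blue"): print(a,ce,*rect("top",px,121))
```

```text
105 [[636.5, 34.5], [478.2, 19.2], [559.8, 59.6], [565.9, -4.0]] 159.0 63.9 [557.3  26.8 105. ]
113 [[636.3, 34.5], [483.3, 19.7], [562.2, 58.7], [568.1, -2.7]] 153.6 61.7 [559.8  27.1 113. ]
121 [[636.1, 34.4], [488.5, 20.2], [564.6, 57.8], [570.2, -1.5]] 148.3 59.6 [562.3  27.3 121. ]
129 [[635.9, 34.4], [493.6, 20.7], [566.9, 57.0], [572.4, -0.2]] 142.9 57.4 [564.7  27.6 129. ]
69 [312.88405797 196.66666667] [554.7  28.7] [ 8.  54.7] 2.6 [554.4  26.6]
1735 [387.28876081 294.7573487 ] [ 314.3 -121.2] [165.5  70.2] 53.8 [ 310.5 -131. ]
```

>>> {"op": "jog_arm", "data": {"deltas": [[[0.001,0,0,0,0.0912],[0.002,0,0.0,0,0.0912],[0.002,0,0.004,0,0.0912],[0.002,0,0.015,0,0.0912],[0.002,0,0.028,0,0.0912],[0.002,0,0.038,0,0.0912],[0.002,0,0.046,0,0.0912],[0.002,0,0.053,0,0.0912],[0.002,0,0.06,0,0.0912],[0.002,0,0.065,0,0.0912],[0.002,0,0.067,0,0.0912],[0.002,0,0.067,0,0.0912]]]}}

```text
time_s: 11.32
ee_pos: [561.3, 28.4, 82.9]
ee_rot: [180.0, 0.0, 5.6]
force: [0.2, -0.2, -0.0]
gripper_width: 91.0
```

Run:
```python
from h import *
s=env.state(); print(s["ee_pos"].round(1),s["force"].round(1),s["time_s"],s["gripper_width"])
im=env.grab_frame("wrist"); cv2.imwrite('pics/w9.png',im[:,:,::-1])
im=env.grab_frame("scene"); cv2.imwrite("pics/s9.png",cv2.resize(im[150:260,250:390],None,fx=5,fy=5,interpolation=cv2.INTER_CUBIC)[:,:,::-1])
```

```text
[561.3  28.4  82.9] [ 0.2 -0.2 -0. ] 11.3167 91.01262587314505
```

View pics/w9.png

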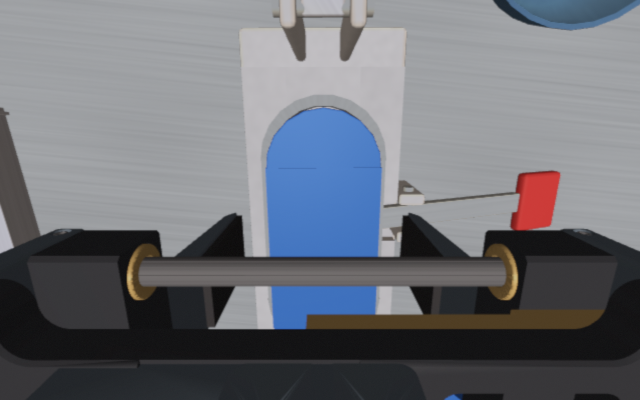

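View pics/s9.png

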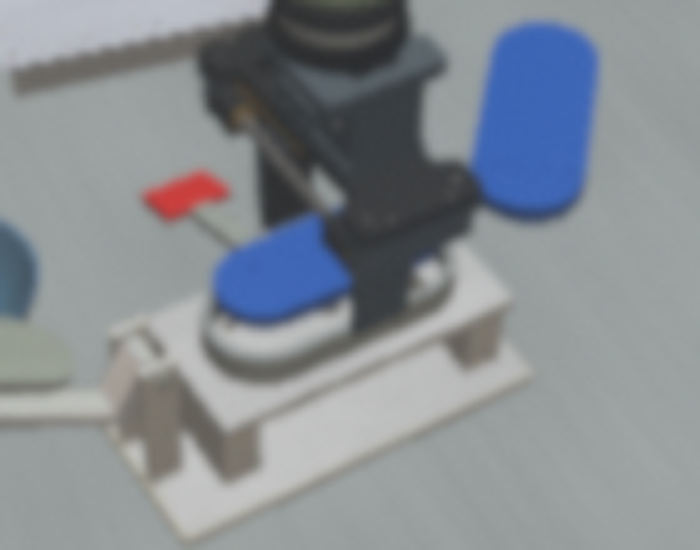

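>>> {"op": "jog_arm", "data": {"deltas": [[[0,0,0,0,0.04],[0,0,0,0,0.04],[0,0,0,0,0.04],[0,0,0,0,0.04],[0,0,0,0,0.04],[0,0,0,0,0.04],[0,0,0,0,0.04],[0,0,0,0,0.04]]], "grip_force": 25}}

```text
time_s: 12.08
ee_pos: [561.5, 28.4, 83.5]
ee_rot: [180.0, -0.0, 5.6]
force: [-0.7, -0.2, 0.9]
gripper_width: 57.6
```

Gripped at 57.6 mm, which matches the 58 mm plate. Lifting a little to check it.

>>> {"op": "jog_arm", "data": {"deltas": [[[0,0,-0.004,0,0.04],[0,0,-0.012,0,0.04],[0,0,-0.025,0,0.04],[0,0,-0.04,0,0.04],[0,0,-0.06,0,0.04],[0,0,-0.075,0,0.04],[0,0,-0.08,0,0.04],[0,0,-0.08,0,0.04]]]}}

```text
time_s: 12.75
ee_pos: [562.4, 28.5, 165.0]
ee_rot: [180.0, -0.2, 5.6]
force: [-0.1, 0.4, -1.9]
gripper_width: 57.6
```

Run:
```python
from h import *
s=env.state(); print(s["ee_pos"].round(1),s["ee_rot"].round(2),s["force"].round(1),s["torque"].round(2),s["time_s"],s["gripper_width"])
im=env.grab_frame("wrist"); cv2.imwrite('pics/w10.png',im[:,:,::-1])
im=env.grab_frame("scene"); cv2.imwrite("pics/s10.png",cv2.resize(im[110:260,220:400],None,fx=4,fy=4,interpolation=cv2.INTER_CUBIC)[:,:,::-1])
s=env.state(); M=R.from_euler("xyz",s["ee_rot"],degrees=True)
print(M.inv().apply(np.array([486.6,-371.6,s["ee_pos"][2]])-s["ee_pos"]).round(1))
```

```text
[562.4  28.5 165. ] [179.99  -0.2    5.61] [-0.1  0.4 -1.9] [ 0.05  0.   -0.04] 12.75 57.56906628813322
[-1.130e+02  3.909e+02  1.000e-01]
```

View pics/w10.png

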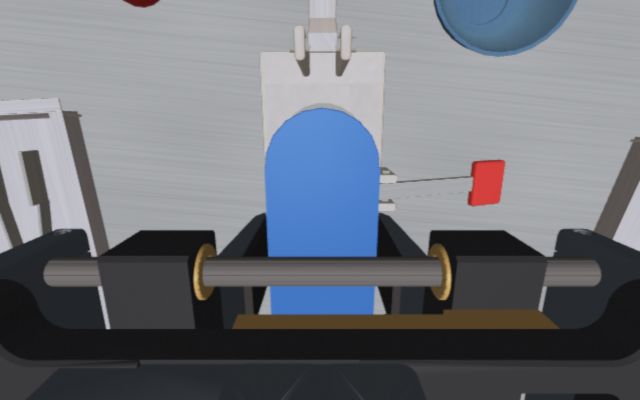

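View pics/s10.png

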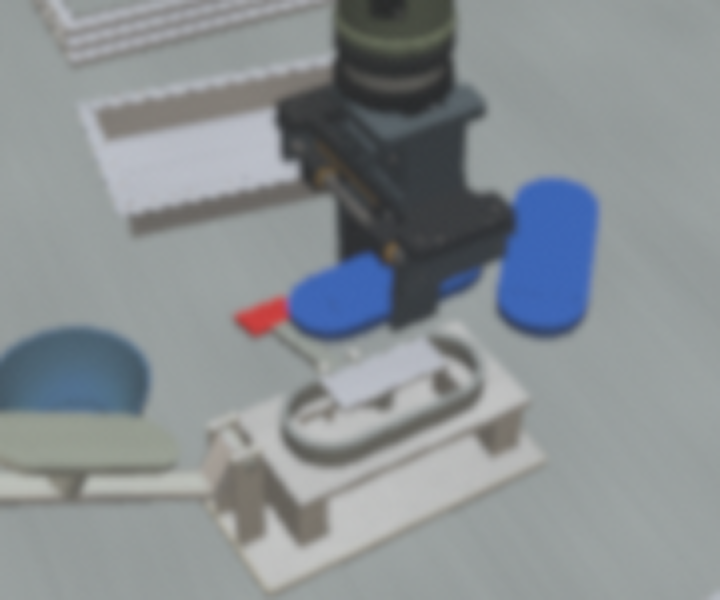

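Run:
```python
from h import *
im=env.grab_frame("scene"); s=env.state(); T=s["ee_pos"]; t=np.radians(5.6);ex=np.array([np.cos(t),np.sin(t),0]);ey=np.array([-np.sin(t),np.cos(t),0])
x0,y0,k=280,160,12
o=cv2.resize(im[y0:y0+45,x0:x0+65],None,fx=k,fy=k,interpolation=cv2.INTER_CUBIC)[:,:,::-1].copy()
for dz,c in ((10,(0,255,0)),(17,(0,255,255)),(24,(255,255,255))):
    for sx in (16,-16):
        q=(proj("scene",[T+ex*sx+ey*42.5+[0,0,dz]])[0]-[x0,y0]+.5)*k; cv2.circle(o,tuple(int(v) for v in q),3,c,-1)
P=outline(T[0]-1,T[1],5.6,T[2]+25.5)
cv2.polylines(o,[((proj("scene",P)-[x0,y0]+.5)*k).astype(np.int32)],True,(0,165,255),1)
P[:,2]+=12
cv2.polylines(o,[((proj("scene",P)-[x0,y0]+.5)*k).astype(np.int32)],True,(0,255,255),1)
cv2.imwrite("pics/s11.png",o)
```

```text
(no output)
```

View pics/s11.png

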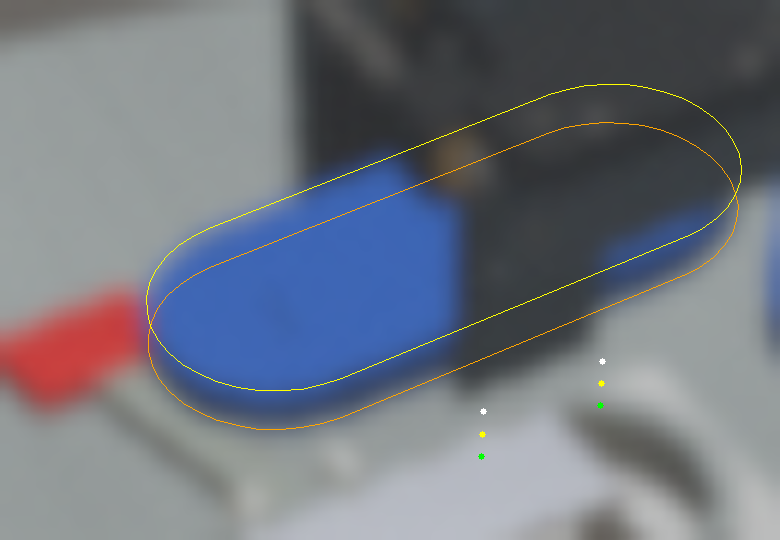

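>>> {"op": "jog_arm", "data": {"deltas": [[[0,0,0.01,0,0.04],[0,0,0.03,0,0.04],[0,0,0.05,0,0.04],[0,0,0.065,0,0.04],[0,0,0.073,0,0.04],[0,0,0.077,0,0.04],[0,0,0.079,0,0.04],[0,0,0.08,0,0.04],[0,0,0.0805,0,0.04],[0,0,0.0805,0,0.04]]]}}

```text
time_s: 13.73
ee_pos: [562.1, 28.5, 83.5]
ee_rot: [180.0, -0.1, 5.6]
force: [0.2, -0.3, -1.7]
gripper_width: 57.8
```

>>> {"op": "jog_arm", "data": {"deltas": [[[0,0,0.0005,0,0.04],[0,0,0.001,0,0.04],[0,0,0.001,0,0.04]]]}}

```text
time_s: 13.98
ee_pos: [562.2, 28.5, 83.4]
ee_rot: [180.0, -0.1, 5.6]
force: [-2.1, 0.8, 5.4]
gripper_width: 58.1
```

>>> {"op": "jog_arm", "data": {"deltas": [[[0,0,-0.0005,0,0.075],[0,0,-0.0005,0,0.075],[0,0,-0.0005,0,0.075],[0,0,-0.0005,0,0.075],[0,0,-0.004,0,0.075],[0,0,-0.0065,0,0.075],[0,0,-0.0065,0,0.075],[0,0,-0.0065,0,0.04],[0,0,-0.0065,0,0.04],[0,0,-0.0065,0,0.04],[0,0,-0.0065,0,0.04],[0,0,-0.0065,0,0.04]]], "grip_force": 30}}

```text
time_s: 14.98
ee_pos: [561.4, 28.4, 88.3]
ee_rot: [180.0, 0.0, 5.6]
force: [-0.1, 0.6, 0.4]
gripper_width: 57.8
```

Run:
```python
from h import *
s=env.state(); print(s["ee_pos"].round(1),s["force"].round(1),s["time_s"],s["gripper_width"])
```

```text
[561.4  28.4  88.3] [-0.1  0.6  0.4] 14.9833 57.75694464880185
```

>>> {"op": "jog_arm", "data": {"deltas": [[[0,0,-0.004,0,0.04],[0,0,-0.012,0,0.04],[0,0,-0.025,0,0.04],[0,0,-0.04,0,0.04],[0,0,-0.053,0,0.04],[-0.002,0.006,-0.06,1,0.04],[-0.006,0.02,-0.062,2,0.04],[-0.012,0.04,-0.062,3,0.04],[-0.02,0.068,-0.062,4,0.04],[-0.028,0.097,-0.062,5,0.04],[-0.036,0.126,-0.062,6,0.04],[-0.045,0.155,-0.062,7,0.04],[-0.053,0.184,-0.062,8,0.04],[-0.062,0.213,-0.062,9,0.04],[-0.07,0.242,-0.062,10,0.04],[-0.079,0.271,-0.06,11,0.04],[-0.087,0.3,-0.055,11.3,0.04],[-0.094,0.325,-0.05,11.3,0.04],[-0.1,0.345,-0.045,11.3,0.04],[-0.105,0.361,-0.04,11.3,0.04]]]}}

```text
time_s: 16.65
ee_pos: [491.2, -343.3, 128.1]
ee_rot: [180.0, 0.0, -5.8]
force: [0.1, 0.3, -1.5]
gripper_width: 57.8
```

>>> {"op": "jog_arm", "data": {"deltas": [[[-0.0015,0.013,0.004,0,0.04],[-0.0023,0.023,0.006,0,0.04],[-0.0026,0.029,0.008,0,0.04],[-0.0027,0.031,0.008,0,0.04],[-0.0027,0.031,0.008,0,0.04]]]}}

```text
time_s: 17.07
ee_pos: [486.6, -371.5, 120.4]
ee_rot: [-180.0, -0.0, -5.7]
force: [0.4, -0.3, -1.4]
gripper_width: 57.9
```

Run:
```python
from h import *
s=env.state(); print(s["ee_pos"].round(1),s["ee_rot"].round(2),s["force"].round(1),s["time_s"],s["gripper_width"])
p=env.camera_params("wrist"); print(proj("wrist",[[656.5,-301.1,40],[638.6,-475.1,40]],p).round())
im=env.grab_frame("wrist"); cv2.imwrite('pics/w12.png',im[:,:,::-1])
im=env.grab_frame("scene"); cv2.imwrite("pics/s12.png",cv2.resize(im[60:190,210:370],None,fx=4.5,fy=4.5,interpolation=cv2.INTER_CUBIC)[:,:,::-1])
M=R.from_euler("xyz",s["ee_rot"],degrees=True)
print(M.inv().apply(np.array([486.6,-371.6,s["ee_pos"][2]])-s["ee_pos"]).round(1))
```

```text
[ 486.6 -371.5  120.4] [-179.99   -0.     -5.7 ] [ 0.4 -0.3 -1.4] 17.0667 57.88387244787358
[[209.  -6.]
 [437.  -5.]]
[ 0.   0.1 -0. ]
```

View pics/w12.png

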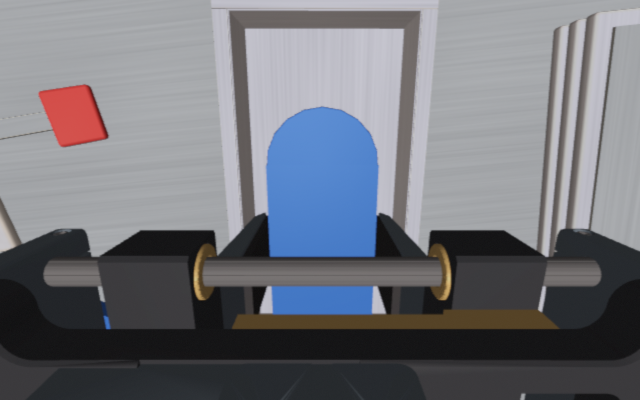

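View pics/s12.png

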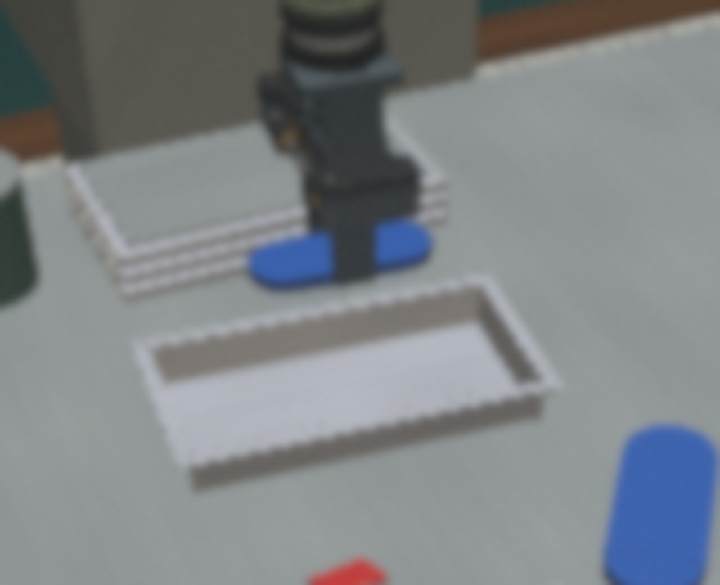

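>>> {"op": "jog_arm", "data": {"deltas": [[[0,0,0.008,0,0.04],[0,0,0.022,0,0.04],[0,0,0.038,0,0.04],[0,0,0.054,0,0.04],[0,0,0.07,0,0.04],[0,0,0.084,0,0.04],[0,0,0.096,0,0.04],[0,0,0.106,0,0.04],[0,0,0.114,0,0.04],[0,0,0.12,0,0.04],[0,0,0.124,0,0.04],[0,0,0.127,0,0.04],[0,0,0.129,0,0.04],[0,0,0.13,0,0.04],[0,0,0.13,0,0.04]]]}}

```text
time_s: 18.42
ee_pos: [486.6, -371.8, -9.4]
ee_rot: [180.0, -0.0, -5.7]
force: [-0.5, 0.7, -2.2]
gripper_width: 57.4
```

>>> {"op": "jog_arm", "data": {"deltas": [[[0,0,0.001,0,0.04],[0,0,0.002,0,0.04],[0,0,0.003,0,0.04],[0,0,0.004,0,0.04],[0,0,0.004,0,0.04]]]}}

```text
time_s: 18.83
ee_pos: [486.3, -371.6, -13.8]
ee_rot: [-180.0, 0.0, -5.7]
force: [-1.2, 0.1, -2.7]
gripper_width: 57.7
```

>>> {"op": "jog_arm", "data": {"deltas": [[[0,0,0.001,0,0.04],[0,0,0.002,0,0.04],[0,0,0.003,0,0.04],[0,0,0.003,0,0.04]]]}}

```text
time_s: 19.17
ee_pos: [486.3, -371.5, -16.9]
ee_rot: [-180.0, 0.0, -5.7]
force: [-0.8, 0.0, -2.3]
gripper_width: 57.6
```

>>> {"op": "jog_arm", "data": {"deltas": [[[0,0,0.0005,0,0.04],[0,0,0.001,0,0.04],[0,0,0.0015,0,0.04],[0,0,0.0015,0,0.04]]]}}

```text
time_s: 19.5
ee_pos: [486.5, -371.7, -17.4]
ee_rot: [180.0, -0.0, -5.7]
force: [-2.1, 1.3, 4.5]
gripper_width: 57.5
```

Run:
```python
from h import *
im=env.grab_frame("scene"); cv2.imwrite("pics/s13.png",cv2.resize(im[90:190,220:350],None,fx=5.5,fy=5.5,interpolation=cv2.INTER_CUBIC)[:,:,::-1])
```

```text
(no output)
```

View pics/s13.png

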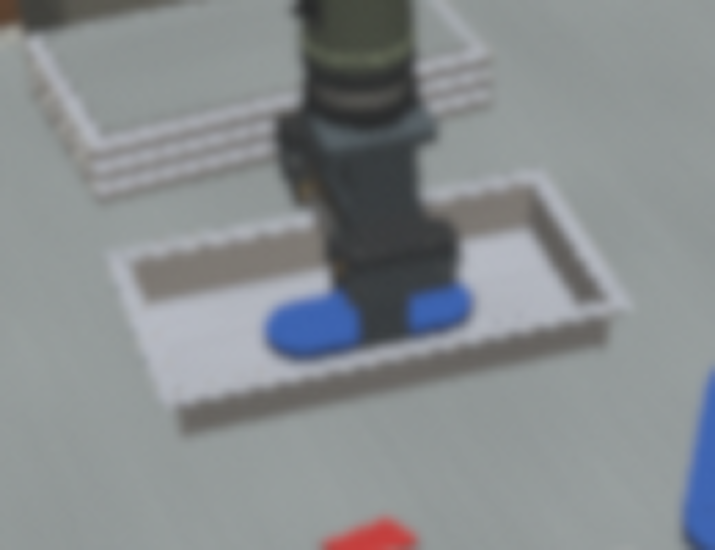

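The plate is in the pan and on the floor, and the contact height matches what I predicted. I'll release it and retreat.

>>> {"op": "jog_arm", "data": {"deltas": [[[0,0,0,0,0.06],[0,0,-0.0005,0,0.065],[0,0,-0.0005,0,0.075],[0,0,-0.0005,0,0.08],[0,0,-0.0005,0,0.08],[0,0,-0.0005,0,0.08],[0,0,-0.005,0,0.08],[0,0,-0.015,0,0.08],[0,0,-0.035,0,0.08],[0,0,-0.065,0,0.08],[0,0,-0.1,0,0.08],[0,0,-0.135,0,0.08],[0,0,-0.165,0,0.08],[0,0,-0.19,0,0.08],[0,0,-0.2,0,0.08],[0,0,-0.2,0,0.08]]]}}

```text
time_s: 20.88
ee_pos: [487.8, -372.6, 185.5]
ee_rot: [179.8, -0.3, -5.7]
force: [0.6, 1.0, 0.3]
gripper_width: 79.8
```

>>> {"op": "jog_arm", "data": {"deltas": [[[-0.02,0,0,0,0.08],[-0.05,0,0,0,0.08],[-0.08,0,0,0,0.08],[-0.11,0,0,0,0.08],[-0.13,0,0,0,0.08],[-0.14,0,0,0,0.08],[-0.14,0,0,0,0.08],[-0.14,0,0,0,0.08]]]}}

```text
time_s: 21.55
ee_pos: [347.4, -357.7, 181.2]
ee_rot: [-180.0, -0.0, -5.7]
force: [0.7, 0.0, -0.4]
gripper_width: 79.9
```

Run:
```python
from h import *
s=env.state(); print(s["ee_pos"].round(1),s["force"].round(1),s["time_s"],s["gripper_width"])
p=env.camera_params("wrist")
im=env.grab_frame("wrist"); cv2.imwrite('pics/w14.png',im[:,:,::-1])
for a,ce,px in comps(im,"blue"): print(a,ce.round(1),*rect("wrist",px,15,p))
im=env.grab_frame("scene"); cv2.imwrite("pics/s14.png",im[:,:,::-1])
for a,ce,px in comps(im,"blue"): print(a,ce.round(1),*rect("scene",px,15))
cv2.imwrite("pics/s14z.png",cv2.resize(im[90:270,180:400],None,fx=3.3,fy=3.3,interpolation=cv2.INTER_CUBIC)[:,:,::-1])
im=env.grab_frame("top"); cv2.imwrite("pics/t14.png",im[:,:,::-1])
```

```text
[ 347.4 -357.7  181.2] [ 0.7  0.  -0.4] 21.55 79.92637736625193
2614 [323.2  24.6] [ 500.1 -372.5] [54.7 63.5] 84.2 [ 508.9 -374.9]
7049 [121.8 206.2] [ 323.9 -123.2] [189.1  79.9] 53.9 [ 338.1 -117.2]
247 [286.3 147.1] [ 488.7 -365.3] [ 46.7 133.2] 83.7 [ 490.3 -365.2]
656 [356.7 173.5] [ 321.9 -124.8] [192.2  69.3] 53.8 [ 324.4 -121.1]
```

View pics/w14.png

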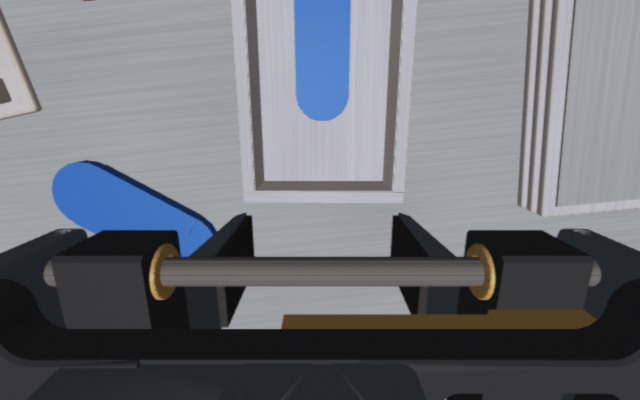

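View pics/s14z.png

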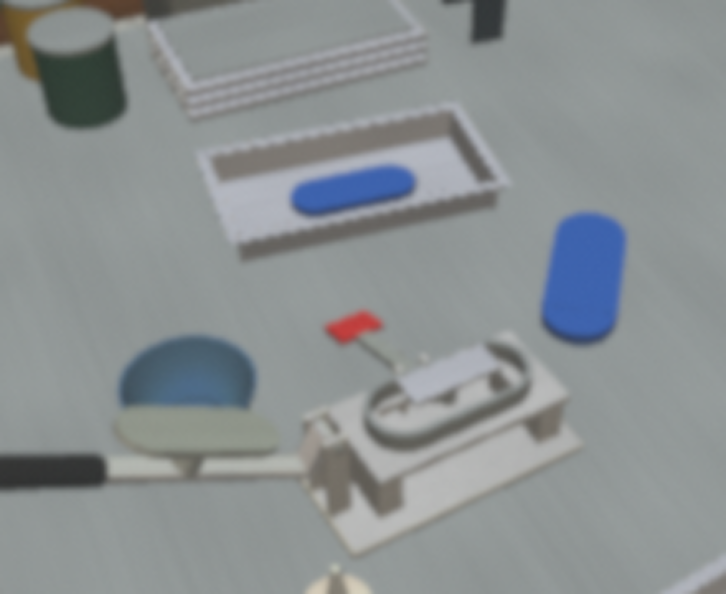

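View pics/t14.png

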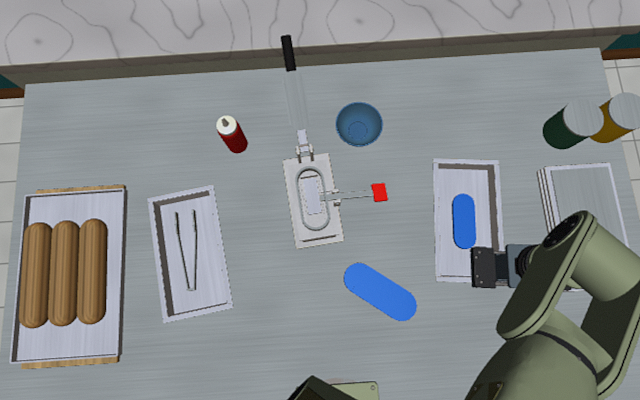

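Run:
```python
from h import *
im=cv2.imread("pics/t14.png")[:,:,::-1]
for a,ce,px in comps(im,"red"): print(a,ce.round(1),rect("top",px,20))
print(proj("top",[[578.3,-152.8,20]]).round(1))
im=cv2.imread("pics/s14.png")[:,:,::-1]
for a,ce,px in comps(im,"red",20): print(a,ce.round(1))
print(proj("scene",[[578.3,-152.8,20]]).round(1))
print(env.job_done())
```

```text
220 [379.1 192. ] (array([ 577.6, -150.6]), array([48.7, 34.6]), 5.4, array([ 577.4, -150.6]))
[[379.9 191.6]]
[[287.  187.5]]
the job is handed in; nothing more can be done
None
```

The job is done and handed in at about 22 s. The smaller blue plate lies flat on the floor of the empty pan. I pressed the ejector lever down onto its stop first, then gripped the plate by its long edges and lifted it out of the ring.

**Lever:** The force rose to about 27 N at the stop. In the last top picture the red pad is within 1 px of where it should be with the lever fully down. My colour filter found no red in the last scene picture, so that view gave no second check.

**Set-down:** Contact came within about 0.5 mm of the height I expected, at about 5 N. After release the wrist, scene and top pictures show the plate flat near the middle of the pan. The tongs, bottle, bowl and the larger plate look unmoved.

**Disagreements:**
- **Fingertip position:** The fingertips did not stand 17 mm ahead of the reported TCP as described. Contacts and pictures put them roughly 17 to 24 mm behind it, so I worked from force and pictures instead.
- **Regrip:** The first grip was a few millimetres too low to set the plate down cleanly. I put the plate back on the raised pusher and gripped it about 5 mm higher before carrying it over.

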